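Hang the dip baskets and screw the cap on the wash pot

ROBOT

A 6-joint arm with a two-finger parallel gripper is mounted at the origin on the work surface. World frame = base frame: x ahead of the robot, y to its left, z up, the work surface at z = 0. Lengths are in m, angles in degrees, forces in N, time in s.
With the tool pointing down it reaches from about 0.15 to 0.775 m from the base axis. Payload 6.1 kg.
Tool frame: the origin (TCP) lies at the very end of the fingers, on their centre line; the grasp point (between the pads) lies 19 mm behind it; z points along the fingers, y is the line along which they close (so a half turn about z gives the same grasp; the last joint's range is limited). The gripper opens to 85 mm and grips with 20 to 120 N. Pads are 22 mm wide; open, the fingers measure 114 mm over their backs; the gripper's body (76 mm by 85 mm) begins 54 mm behind the grasp point. The pads swing forward as they close: fully open they stand 13 mm farther back than shut.
Start: joints at [-75.057, 7.208, -2.269, 80.523, 0, 90], TCP at [0.135, -0.507, 0.231] pointing down, gripper open.
Joint ranges: [-155.77, 155.77], [-54.66, 111.73], [-72.52, 77.12], [-102.08, 115.82], [-83.92, 84.16], [-180, 180]. Speed limits (degrees/s): [136.94, 136.94, 172.46, 180, 180, 180].

INTERFACE

Orientations are given as a 3x3 rotation matrix whose columns are the frame's x, y, z axes.
In Python, from plant import robot gives the robot as it stands. The module is installed in compiled form; this text tells all that it offers.
- The arm moves only by the shell command python3 -m inch 'ROWS' [OPENING] [FORCE]. ROWS is JSON, a list of rows, each a list of 2 entries, a list of its own where there are three numbers: the shift along the world's x, y, z scaled (see below), then the turn about the world's z scaled (see below). A call has 1 to 12 rows; each row shifts and turns the commanded pose from where the row before left it; what a row does not reach is not made up. The controller multiplies each number of a shift by 60 mm and each number of a turn by 4 degrees. A row lasts 1/8 s, in which the tool goes at most 62.5 mm and 10.7 degrees, less where a joint would pass 70% of its speed; a pose out of reach is approached as far as the arm can. A call with a number of a shift or a turn outside -1 to 1 is refused whole. A call with a gripper value outside its range is refused whole. OPENING is the closure, from 0 (fully open) to 1 (shut), set as the call begins (- or left out, the last holds). The fingers move at their own pace and stop on an object; FORCE is the grip in N (left out, the last holds). Time passes only in rows, so rows that do not move let the fingers close. It gives the time, the measured TCP pose, the force, the opening and the grip force at its end, in the units of the state.
- robot.get_obs(): the state, without advancing time (a new reading comes with each control period).
- robot.read_camera(name): name is "scene" or "top" or "wrist"; returns a dict with "pixels" (480x640x3 uint8, red, green, blue), "range_z" (480x640 float32, m along the optical axis (not along the pixel's ray), 0 where there is no reading), "intrinsics" (3x3 intrinsics, pixels), "R" (3x3) and "t" (3): a world point X has camera coordinates R X + t; the wrist camera has in their place "mount" (4x4, takes a point from camera to tool coordinates, whose origin is the TCP and whose axes are the flange's). Camera axes: x right, y down, z forward; pixel columns grow to the right and rows downward; lengths in m; the calibration is good to about 2 mm. A picture is of the moment at which its call begins: read the wrist's pose just before it.
- robot.hand_in(): hands the job in; it is judged then, once.
The state is a dict: "time_s": time; "joint_pos": joint angles; "joint_vel": joint speeds; "joint_efforts": joint torques, N m; "position": TCP position; "orientation": TCP orientation; "contact_force": force on the tool from outside, world axes, zero at the start; "wrist_torque": the same for the moment, N m; "width": finger opening in m; "grip_force": force on a finger pad.
Only numpy, scipy, OpenCV 4.12 (cv2) and the standard library are available. Lean on these libraries where they do the work, as an engineer would, in place of code of your own. Each camera call takes 0.05 s, during which the arm holds its last target. There are 200 camera calls.

TASK

Washing of small engine parts is finished: hang every dip basket by its handle on the drip rack, one to a hook. Then, or before, close the wash pot: set its screw cap level on the threaded neck, turn it backward (anticlockwise from above) until you notice it drop a step into the thread, then turn it forward (clockwise) until it is fully home on the rim, never forcing it. Leave the grease tin, the spanner and the bearing alone.

Things in the scene. Friction and masses are not known exactly. Their poses are not given: they have to be found in the camera images.
- basket1: Dip basket 1 (may be absent): steel wire cup 50 mm across, 40 mm high, 70 to 170 g, with a rigid upright stirrup handle. Origin: centre of its underside, z up. Handle legs at y = -22..-16 and 16..22 mm (44 mm over the outside; 18 mm wide along x), z = 40..103 mm, joined on top by a crossbar at z = 95..103 mm. The window, 32 mm wide, 55 high, is open along x for a hook; fingers hold the legs along y.
- basket2: Dip basket 2 (may be absent): steel wire cup 50 mm across, 40 mm high, 70 to 170 g, with a rigid upright stirrup handle. Origin: centre of its underside, z up. Handle legs at y = -22..-16 and 16..22 mm (44 mm over the outside; 18 mm wide along x), z = 40..103 mm, joined on top by a crossbar at z = 95..103 mm. The window, 32 mm wide, 55 high, is open along x for a hook; fingers hold the legs along y.
- basket3: Dip basket 3 (may be absent): steel wire cup 50 mm across, 40 mm high, 70 to 170 g, with a rigid upright stirrup handle. Origin: centre of its underside, z up. Handle legs at y = -22..-16 and 16..22 mm (44 mm over the outside; 18 mm wide along x), z = 40..103 mm, joined on top by a crossbar at z = 95..103 mm. The window, 32 mm wide, 55 high, is open along x for a hook; fingers hold the legs along y.
- basket1_crown (a point): Middle of the underside of the crossbar of basket 1's handle (95 mm above the basket's underside): this point rests on the hook. Axes as the basket's.
- basket2_crown (a point): Middle of the underside of the crossbar of basket 2's handle (95 mm above the basket's underside): this point rests on the hook. Axes as the basket's.
- basket3_crown (a point): Middle of the underside of the crossbar of basket 3's handle (95 mm above the basket's underside): this point rests on the hook. Axes as the basket's.
- rack: Drip rack, fixed to the bench: a tray-like foot plate 140 x 360 x 6 mm, two grey posts 168 mm either side of the middle and a crossbar along y, 16 mm deep, centred 196 mm above the bench (top 204 mm). Three bright hooks, 110 mm apart, point along the rack's -x (towards the robot). Origin: on the bench under the crossbar's middle. z up.
- hook1 (a point): Hook 1 of the drip rack (left, rack +y): a level flat bar 20 mm wide (y) and 8 mm thick that runs out from the crossbar along the rack's -x and ends in an upturned tip 14 mm higher than the bar. The point is on top of the bar (200 mm above the bench), 42 mm from the crossbar's axis; the upturn begins 35 mm further towards -x and ends at 41 mm. Axes as the rack's.
- hook2 (a point): Hook 2 of the drip rack (middle): a level flat bar 20 mm wide (y) and 8 mm thick that runs out from the crossbar along the rack's -x and ends in an upturned tip 14 mm higher than the bar. The point is on top of the bar (200 mm above the bench), 42 mm from the crossbar's axis; the upturn begins 35 mm further towards -x and ends at 41 mm. Axes as the rack's.
- hook3 (a point): Hook 3 of the drip rack (right, rack -y): a level flat bar 20 mm wide (y) and 8 mm thick that runs out from the crossbar along the rack's -x and ends in an upturned tip 14 mm higher than the bar. The point is on top of the bar (200 mm above the bench), 42 mm from the crossbar's axis; the upturn begins 35 mm further towards -x and ends at 41 mm. Axes as the rack's.
- pot: Wash pot, fixed: aluminium, 120 mm diameter, 95 mm to the shoulder, foot ring 136 mm across; on it a steel neck 68 mm in diameter, 28 mm high, with coarse thread ridges out to 77 mm (mouth 123 mm above the bench). Origin: centre of its underside, z up.
- pot_mouth (a point): Centre of the neck's flat rim, 123 mm above the bench; axes as the pot's. The rim's outer edge is bevelled (3 mm). Right-handed thread (clockwise from above goes down), three equal starts 120 degrees apart at angles not given, 21 mm of travel per full turn. If a single lug drops first, the cap leans: turn on backward until it lies level.
- pot_thread (a point): On the neck's axis 14 mm below the mouth, middle of the thread. A cap set down at a chance angle mostly lies on top of the thread, its origin 8 to 14 mm below the mouth: turned forward it soon jams on a shoulder; forcing it (over 4 N m) fails. Turned backward (up to 105 degrees) it climbs to 8 mm, then, if free to fall, drops up to 7 mm within some 17 degrees of turn; a shoulder blocks it further back. From a shoulder's top it first falls back on the thread.
- cap: Screw cap of the pot, loose on the bench, right way up: aluminium, 88 mm diameter, 28 mm high, 170 to 330 g, with a grip bar on top. Origin: centre of the skirt's lower edge, z up. Three lugs inside near the lower edge run on the thread and clear the bare neck by 1 mm. After the drop its origin is 14 to 15.5 mm below the mouth; 140 to 190 degrees forward brings it home: 24 mm below, on the rim.
- cap_grip (a point): Centre of the cap's black grip bar, 43 mm above the cap's origin: 50 mm long (cap x), 14 mm wide (cap y), 30 mm high (28 to 58 mm above the origin). The cap turns easily and sinks by its own weight when the bar is held loosely. Set down right at a thread's start it drops at once to 14-15.5 mm below the mouth, will not turn backward, and can be turned forward straight away.
- grease_tin: Grey grease tin, 72 mm diameter, 85 mm high, a bystander. Origin: centre of its underside.
- spanner: Steel spanner about 170 mm long lying flat, a bystander. Origin under its middle.
- bearing: Steel bearing ring, 62 mm diameter, 18 mm high, a bystander. Origin: centre of its underside.
Things that resemble listed ones, but are neither listed nor needed, are in the scene too. Leave any green or red look-alike of the basket1 alone.

How it is judged (in metres and radians):
On the way, in this order (a step that is already met when the one before it is completed fails the run):
1. the cap sits level on the neck, not yet screwed down (horizontal distance between cap and pot_mouth below 0.006 m and angle between cap's own z axis and vertical below 0.06 rad and z of cap in the frame of pot_mouth between -0.0175 and -0.0065 m), for 0.2 s.
2. the cap is screwed fully home (horizontal distance between cap and pot_mouth below 0.004 m and angle between cap's own z axis and vertical below 0.06 rad and z of cap in the frame of pot_mouth below -0.0225 m), for 0.2 s.
At the end, for the whole second after the job is handed in: Every basket present hangs at rest by its handle's crossbar on a hook of its own (crossbar middle within 30 mm of the hook's middle, upright within 20 degrees), and the cap is screwed home: level within 3.4 degrees, centred within 4 mm, within 1.5 mm of fully home (all of step 2 and (distance between basket1_crown and hook1 below 0.03 m or distance between basket1_crown and hook2 below 0.03 m or distance between basket1_crown and hook3 below 0.03 m) and angle between each of basket1, basket2, basket3's own z axis and vertical below 0.35 rad and linear speed of each of basket1, basket2, basket3 below 0.1 m/s and (distance between basket2_crown and hook1 below 0.03 m or distance between basket2_crown and hook2 below 0.03 m or distance between basket2_crown and hook3 below 0.03 m) and (distance between basket3_crown and hook1 below 0.03 m or distance between basket3_crown and hook2 below 0.03 m or distance between basket3_crown and hook3 below 0.03 m) and distance between basket1_crown and basket2_crown above 0.06 m and distance between each of basket1_crown, basket2_crown and basket3_crown above 0.06 m and linear speed of cap below 0.02 m/s); the robot touches nothing.
It fails at once if the cap is forced on the pot with more than 150 N (contact force between cap and pot above 150 N).
It fails at once if the grease tin is shoved more than 3 cm (distance of grease_tin from where it was at the start of the episode above 0.03 m).
It fails at once if the spanner is shoved more than 3 cm (distance of spanner from where it was at the start of the episode above 0.03 m).
It fails at once if the bearing is shoved more than 3 cm (distance of bearing from where it was at the start of the episode above 0.03 m).
Of basket1, basket2, basket3 only 2 to 3 are there at a start; the rules pass over those that are not, and their reading is None.
At some moment in a run one of basket1, basket2, basket3 may be knocked a few centimetres aside while the robot is not near it.
It also fails if it takes over 210 s, if anything falls off the work surface, if the arm or the gripper's body presses on something with over 40 N, if the wrist force passes 120 N, or if a joint passes its speed limit or range.

## Working session

There is one attempt and no reset: what is moved stays moved. The work goes in short steps, Python scripts to look and compute and a shell command to move; the robot and the scene stay as the last step left them, time stands still between calls to the robot, and variables do not carry over. Pictures are saved under pics/ and viewed, at most 14 in all, crops included, and the job is handed in when it is done.

```bash
mkdir -p pics; ls; cat > h.py <<'E'
from plant import robot
import numpy as np, cv2
def cam(n):
    o=robot.get_obs(); c=robot.read_camera(n)
    if n=='wrist':
        M=np.array(c['mount']); R=np.array(o['orientation']); T=np.eye(4); T[:3,:3]=R; T[:3,3]=o['position']
        W=T@M
    else:
        R=np.array(c['R']);t=np.array(c['t']);W=np.eye(4);W[:3,:3]=R.T;W[:3,3]=-R.T@t
    z=c['range_z'];K=np.array(c['intrinsics'])
    v,u=np.mgrid[:480,:640]
    P=np.stack([(u-K[0,2])/K[0,0]*z,(v-K[1,2])/K[1,1]*z,z],-1)@W[:3,:3].T+W[:3,3]
    P[z==0]=np.nan
    return c['pixels'],P,W,K
def save(n,img): cv2.imwrite('pics/'+n,img[...,::-1])
E
python3 - <<'E'
from h import *
o=robot.get_obs();print({k:np.round(v,3).tolist() for k,v in o.items()})
for n in('scene','top'):
    p,P,W,K=cam(n);save(n+'.png',p);np.savez(n,p=p,P=P,W=W,K=K);print(n,W.round(3).tolist(),K.tolist())
E
```

```text
pics
{'time_s': 0.0, 'joint_pos': [-75.055, 7.243, -2.328, 80.524, 0.0, 90.0], 'joint_vel': [-0.053, 0.071, 0.004, 0.082, 0.145, 0.06], 'joint_efforts': [0.002, -43.592, 35.292, 0.017, 0.0, 0.0], 'position': [0.135, -0.507, 0.23], 'orientation': [[0.966, 0.258, -0.0], [0.258, -0.966, 0.002], [0.0, -0.002, -1.0]], 'contact_force': [-0.119, -0.612, 0.71], 'wrist_torque': [-0.017, -0.018, -0.007], 'grip_force': 0.0, 'width': 0.085}
scene [[-0.523, 0.713, -0.466, 1.006], [0.852, 0.44, -0.283, 0.344], [0.003, -0.546, -0.838, 1.014], [0.0, 0.0, 0.0, 1.0]] [[472.5601430623804, 0.0, 323.3515149932998], [0.0, 472.5601430623804, 246.26275747130072], [0.0, 0.0, 1.0]]
top [[0.173, -0.965, 0.197, 0.308], [-0.985, -0.17, 0.029, 0.024], [0.005, -0.199, -0.98, 1.19], [0.0, 0.0, 0.0, 1.0]] [[519.8197324810051, 0.0, 329.17317280647563], [0.0, 519.8197324810051, 233.43080470623144], [0.0, 0.0, 1.0]]
```

View pics/scene.png

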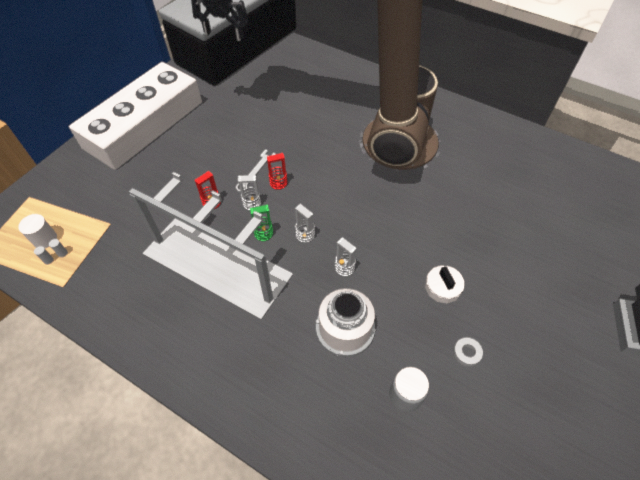

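View pics/top.png

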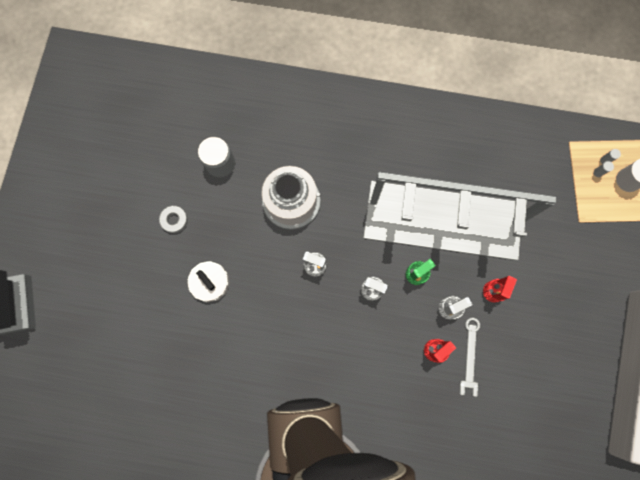

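The scene view shows the cap at (445,284), pot at (347,320), and steel baskets at (250,192), (305,225) and (345,258). The top view shows the steel baskets at (315,264), (373,289) and (454,307). It also has the green look-alike at (420,272), the reds at (500,290) and (438,350), the cap at (208,282), the pot at (290,195) and the rack at (455,205). Next I'll measure with depth.

```bash
cat > meas.py <<'E'
from h import *
def rect(q):
    (c,s,a)=cv2.minAreaRect((q[:,:2]*1000).astype(np.float32)); b=cv2.boxPoints((c,s,a))
    e=[b[1]-b[0],b[2]-b[1]]; e=max(e,key=np.linalg.norm)
    return np.round(c,1), np.round(sorted(s),1), round(float(np.degrees(np.arctan2(e[1],e[0])))%180,1)
def near(P,xy,r,z0,z1):
    q=P.reshape(-1,3); return q[(np.hypot(q[:,0]-xy[0],q[:,1]-xy[1])<r)&(q[:,2]>z0)&(q[:,2]<z1)]
E
python3 - <<'E'
from meas import *
D={n:np.load(n+'.npz') for n in('top','scene')}
P=D['top']['P']
px=dict(b1=(315,264),b2=(373,289),b3=(454,307),green=(420,272),redA=(500,290),redB=(438,350),cap=(208,282),pot=(290,195),tin=(214,155),bearing=(173,219),sp=(470,360))
for k,(u,v) in px.items():
    a=P[v-3:v+4,u-3:u+4].reshape(-1,3); c=np.nanmedian(a,0); print(k,c.round(3))
    zs={'b':(.09,.115),'g':(.09,.12),'r':(.09,.12)}.get(k[0],None)
    if k=='cap':zs=(.045,.07)
    if k=='pot':zs=(.115,.135)
    if k=='bearing':zs=(.012,.03)
    if k=='tin':zs=(.075,.1)
    if k=='sp':zs=(.003,.03)
    for n in D:
        q=near(D[n]['P'],c,.09 if k=='sp' else .05,*zs)
        if len(q)>4: print('  ',n,len(q),q.mean(0).round(4),q[:,2].max().round(4),*rect(q))
    if k=='cap':
        for n in D:
            q=near(D[n]['P'],c,.06,.02,.034); print('  disc',n,len(q),*rect(q),np.median(q[:,2]))
for n in D:
    q=near(D[n]['P'],(.5,-.3),.3,.185,.222);q=q[q[:,2]<.23]; print(n,len(q),rect(q)); 
    r=near(D[n]['P'],(.5,-.3),.3,.003,.012);print(' plate',len(r),rect(r))
    c,s,a=rect(q)
u=[(408,200),(464,208),(520,215)]
for a in u: print(P[a[1],a[0]].round(3))
c=np.vstack([near(D[n]['P'],(.5,-.3),.3,.19,.225) for n in D]); im=np.zeros((500,500),np.uint8)
i=((c[:,0]-.25)*1000).astype(int);j=((c[:,1]+.55)*1000).astype(int);ok=(i>=0)&(i<500)&(j>=0)&(j<500);im[499-i[ok],499-j[ok]]=255;cv2.imwrite('pics/rackmap.png',im)
np.save('rack.npy',c)
E
```

```text
b1 [0.462 0.076 0.099]
   top 188 [0.467  0.0778 0.1021] 0.108 [467.2  78. ] [18.3 43.7] 77.9
   scene 171 [0.4688 0.0804 0.1009] 0.1061 [467.9  79.2] [20.1 46.3] 79.8
b2 [ 0.431 -0.058  0.023]
   top 192 [ 0.4358 -0.0589  0.1024] 0.1083 [436.  -59.2] [18.2 43.6] 77.8
   scene 153 [ 0.4378 -0.0566  0.1008] 0.1064 [436.  -57.7] [20.9 46.3] 74.4
b3 [ 0.419 -0.226  0.103]
   top 201 [ 0.4243 -0.2383  0.102 ] 0.1078 [ 424.6 -239. ] [18.1 44.9] 124.7
   scene 134 [ 0.4266 -0.236   0.1011] 0.1073 [ 426.  -237.2] [21.6 43.4] 125.9
green [ 0.479 -0.147  0.102]
   top 184 [ 0.488  -0.1534  0.1024] 0.1102 [ 488.6 -154. ] [17.7 44.5] 135.5
   scene 128 [ 0.4885 -0.1504  0.1015] 0.1063 [ 489.8 -151.6] [23.7 43.7] 135.1
redA [ 0.483 -0.341  0.008]
   top 217 [ 0.4794 -0.3329  0.1018] 0.1074 [ 480.2 -333.8] [19.5 45.1] 165.2
   scene 142 [ 0.4824 -0.3309  0.1008] 0.1063 [ 480.8 -332.9] [23.4 44.8] 165.9
redB [ 0.327 -0.219  0.023]
   top 216 [ 0.3265 -0.2182  0.102 ] 0.1077 [ 326.4 -218.7] [18.4 44.3] 138.7
   scene 133 [ 0.3283 -0.2158  0.1007] 0.1074 [ 326.5 -217.6] [25.3 44.2] 138.9
cap [0.384 
[... 628 characters left out ...]
.8] 149.2
bearing [ 0.519  0.426 -0.002]
   top 427 [0.5157 0.4201 0.017 ] 0.024 [516.4 420.5] [59.6 61.9] 55.9
   scene 469 [0.5172 0.4232 0.0167] 0.023 [516. 423.] [61.  61.5] 136.3
sp [ 0.319 -0.298  0.007]
   top 1026 [ 0.3203 -0.2952  0.0068] 0.0296 [ 318.5 -299. ] [172.3 176.3] 57.0
   scene 376 [ 0.3203 -0.2801  0.009 ] 0.03 [ 324.9 -302.3] [152.5 175.5] 45.4
top 2614 (array([ 608.3, -204.1]), array([ 91.1, 342.2]), 91.8)
 plate 10417 (array([ 500.4, -299.6]), array([593.9, 596.3]), 23.2)
scene 2130 (array([ 608.4, -206.1]), array([ 92. , 340.1]), 92.0)
 plate 6687 (array([ 500., -303.]), array([589. , 592.2]), 31.3)
[ 0.6   -0.088  0.203]
[ 0.604 -0.199  0.199]
[ 0.609 -0.309  0.199]
```

View pics/rackmap.png

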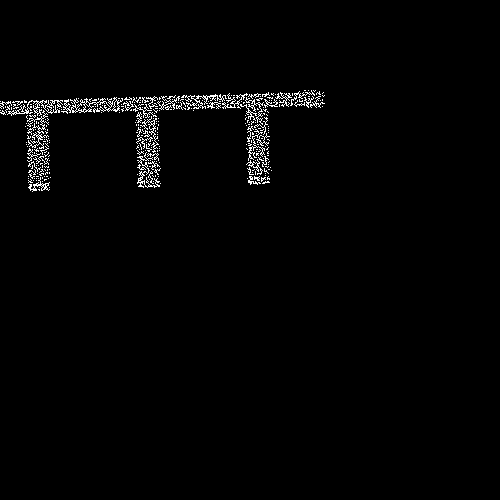

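All sizes and heights match the listed ones. The cap is at about (0.388, 0.309) with its bar at 49.5° and the pot at (0.605, 0.158). The hooks are at about (0.600,-0.089), (0.603,-0.199) and (0.606,-0.309), with rack yaw 1.8°. The map shows the hooks at columns 38, 148 and 258, their tips at row 187, and the crossbar at row ~104. Moving to the cap first.

```bash
R='[[0.264,0.849,0.1],0.54]'; python3 -m inch '[[[0.264,0.849,0.1],0.54],[[0.264,0.849,0.1],0.54],[[0.264,0.849,0.1],0.54],[[0.264,0.849,0.1],0.54],[[0.264,0.849,0.1],0.54],[[0.264,0.849,0.1],0.54],[[0.264,0.849,0.1],0.54],[[0.264,0.849,0.1],0.54],[[0.264,0.849,0.1],0.54],[[0.264,0.849,0.1],0.54],[[0.264,0.849,0.1],0.54],[[0.264,0.849,0.1],0.54]]' 0 && python3 -m inch '[[[0.264,0.849,0],0.54],[[0.264,0.849,0],0.54],[[0.264,0.849,0],0.54],[[0.264,0.849,0],0.54],[[0,0,-0.8],0],[[0,0,0],0],[[0,0,0],0],[[0,0,0],0]]'
python3 - <<'E'
from meas import *
o=robot.get_obs();print(np.round(o['joint_pos'],1),o['position'],np.degrees(np.arctan2(o['orientation'][1][0],o['orientation'][0][0])))
p,P,W,K=cam('wrist');save('w1.png',p)
q=near(P,(.388,.309),.05,.045,.07);print(len(q),q.mean(0),*rect(q))
q=near(P,(.388,.309),.06,.02,.034);print(len(q),np.median(q[:,2]),*rect(q))
E
```

```text
time_s: 1.6
position: [0.3254, 0.106, 0.3034]
orientation: [[0.755, 0.656, 0.0], [0.656, -0.755, -0.0], [0.0, 0.0, -1.0]]
contact_force: [0.7, -0.7, 0.0]
width: 0.0855
grip_force: 0.0
time_s: 2.6
position: [0.3896, 0.3078, 0.2578]
orientation: [[0.65, 0.76, 0.003], [0.76, -0.65, 0.002], [0.004, 0.001, -1.0]]
contact_force: [0.5, -0.6, 0.1]
width: 0.0856
grip_force: 0.0
[ 38.3   4.   -2.5  83.3   0.  168.9] [0.38956808 0.30783868 0.25780358] 49.448129414264216
1011 [0.39016555 0.31203408 0.05734561] [389.5 311.2] [13.9 50.2] 50.3
6258 0.027726604384731957 [389.2 311.2] [86.7 86.9] 49.7
```

View pics/w1.png

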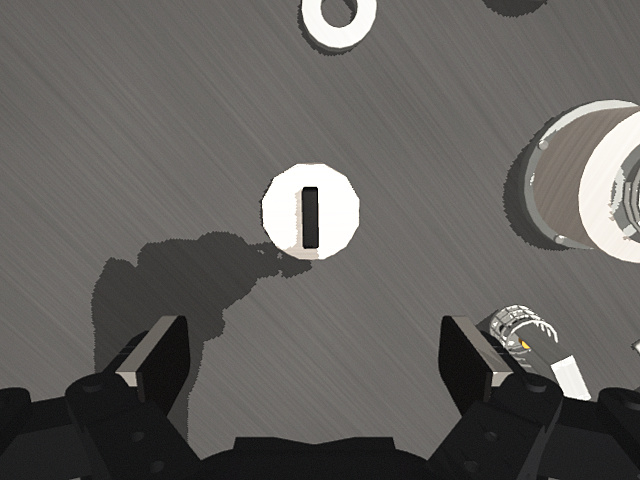

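Wrist view: the cap disc is centred at (311,212) with its bar vertical, the pot is at the right and the bearing at the top. It's well aligned, so I'll descend and grip.

```bash
python3 -m inch '[[[-0.013,0.03,-0.8],0.1],[[0,0,-0.8],0],[[0,0,-0.8],0],[[0,0,-0.8],0],[[0,0,-0.3],0],[[0,0,-0.24],0],[[0,0,0],0],[[0,0,0],0]]' 0 && python3 -m inch '[[[0,0,0],0],[[0,0,0],0],[[0,0,0],0],[[0,0,0],0],[[0,0,0],0],[[0,0,0],0],[[0,0,0],0],[[0,0,0],0]]' 1 50 && python3 -m inch '[[[0,0,0.1],0],[[0,0,0.3],0],[[0,0,0.8],0],[[0,0,0.8],0],[[0,0,0.8],0],[[0,0,0.4],0],[[0,0,0],1],[[0,0,0],1],[[0,0,0],1],[[0,0,0],1],[[0,0,0],1],[[0,0,0],1]]'
```

```text
time_s: 3.65
position: [0.3889, 0.3102, 0.0322]
orientation: [[0.644, 0.765, 0.002], [0.765, -0.644, 0.001], [0.002, 0.0, -1.0]]
contact_force: [0.2, -0.6, -0.2]
width: 0.0854
grip_force: 0.0
time_s: 4.65
position: [0.3882, 0.3098, 0.0311]
orientation: [[0.644, 0.765, 0.0], [0.765, -0.644, 0.0], [0.0, 0.0, -1.0]]
contact_force: [-0.7, 0.3, 3.9]
width: 0.0129
grip_force: 49.4
time_s: 6.15
position: [0.3876, 0.3092, 0.2224]
orientation: [[0.275, 0.961, -0.001], [0.961, -0.275, -0.001], [-0.001, -0.001, -1.0]]
contact_force: [0.7, 0.3, -2.1]
width: 0.0136
grip_force: 49.0
```

```bash
python3 -m inch '[[[0.302,-0.209,0],1],[[0.302,-0.209,0],1],[[0.302,-0.209,0],1],[[0.302,-0.209,0],1],[[0.302,-0.209,0],1],[[0.302,-0.209,0],1],[[0.302,-0.209,0],1],[[0.302,-0.209,0],1],[[0.302,-0.209,0],1],[[0.302,-0.209,0],1],[[0.302,-0.209,0],1],[[0.302,-0.209,0],1]]' && python3 -m inch '[[[0,0,0],1],[[0,0,0],1],[[0,0,0],1],[[0,0,0],1],[[0,0,0],1],[[0,0,0],1],[[0,0,0],1],[[0,0,0],1],[[0,0,0],1],[[0,0,0],1],[[0,0,0],1],[[0,0,0],1]]' && python3 -m inch '[[[0,0,0],1],[[0,0,0],1],[[0,0,0],1],[[0,0,0],1],[[0,0,0],1],[[0,0,0],1],[[0,0,0],1],[[0,0,0],1],[[0,0,0],1],[[0,0,0],1],[[0,0,0],0],[[0,0,0],0]]'
python3 - <<'E'
from meas import *
o=robot.get_obs();print(np.round(o['joint_pos'],1),o['position'],np.degrees(np.arctan2(o['orientation'][1][0],o['orientation'][0][0]))%360)
for n in('scene','top'):
    p,P,W,K=cam(n);save(n+'2.png',p)
    q=near(P,(.605,.158),.055,.21,.226);print(n,len(q),q.mean(0),*rect(q))
    q=near(P,(.605,.158),.06,.17,.23);print(n,len(q),*rect(q))
E
```

```text
time_s: 7.65
position: [0.6056, 0.1585, 0.2222]
orientation: [[-0.53, 0.848, -0.002], [0.848, 0.53, -0.001], [0.0, -0.002, -1.0]]
contact_force: [1.0, -0.1, -2.3]
width: 0.0133
grip_force: 49.1
time_s: 9.15
position: [0.605, 0.1589, 0.2222]
orientation: [[-0.985, 0.173, -0.002], [0.173, 0.985, -0.001], [0.002, -0.001, -1.0]]
contact_force: [-0.8, 1.1, -2.0]
width: 0.0134
grip_force: 49.1
time_s: 10.65
position: [0.6053, 0.1591, 0.2225]
orientation: [[-0.867, -0.498, -0.001], [-0.498, 0.867, -0.0], [0.001, 0.0, -1.0]]
contact_force: [0.6, 0.4, -1.8]
width: 0.0131
grip_force: 49.1
[ 14.7  18.5  10.8  82.4  -0.  -15.1] [0.60527264 0.15906232 0.22252249] 209.83708753333894
scene 904 [0.62023973 0.16713445 0.21811654] [617.2 165.6] [63.8 86.8] 120.7
scene 1121 [617.2 165.6] [63.8 86.8] 120.7
top 0 [nan nan nan] [0. 0.] [0. 0.] 0.0
top 0 [0. 0.] [0. 0.] 0.0<stdin>:5: RuntimeWarning: Mean of empty slice.
  ret = um.true_divide(
```

```bash
python3 - <<'E'
from meas import *
from scipy.optimize import least_squares
p,P,W,K=cam('scene')
save('s3.png',cv2.resize(p[200:360,260:460],(800,640))[:600])
def fit(q,r,vis=None):
    h=cv2.convexHull((q[:,:2]*1000).astype(np.float32))[:,0]
    f=lambda c:np.hypot(h[:,0]-c[0],h[:,1]-c[1])-r
    s=least_squares(f,h.mean(0),loss='soft_l1',f_scale=.7); return s.x.round(2),np.sort(abs(s.fun)).round(1)[::4]
q=near(P,(.605,.158),.055,.212,.226);print('cap held',fit(q,43.5),fit(q,43))
S=np.load('scene.npz')['P'];T=np.load('top.npz')['P']
for n,D in(('s',S),('t',T)):
    q=near(D,(.605,.158),.05,.117,.13);print(n,'neck',fit(q,34),)
    q=near(D,(.605,.158),.065,.088,.1);print(n,'shoulder',len(q),fit(q,59.5))
    q=near(D,(.3885,.309),.06,.022,.034);print(n,'cap0',fit(q,43.5))
E
```

```text
cap held (array([607.13, 159.94]), array([0.1, 0.2, 0.3, 0.5, 0.8, 0.9, 5.5])) (array([607.66, 160.14]), array([0. , 0.1, 0.3, 0.4, 0.7, 1. , 4.6]))
s neck (array([608.16, 161.67]), array([0.1, 0.4, 0.5, 2.3, 3.4]))
s shoulder 443 (array([612.23, 166.56]), array([0.4, 0.7, 1.5, 5.1, 7.9, 9.2]))
s cap0 (array([388.54, 309.56]), array([0. , 0.2, 0.4, 0.5, 0.8, 1.1, 2.9]))
t neck (array([607.87, 159.8 ]), array([0.1, 0.3, 0.6, 2.8, 3.9]))
t shoulder 483 (array([609.13, 156.09]), array([0. , 0.9, 2. , 4.1, 7. , 8.1]))
t cap0 (array([388.36, 307.61]), array([0. , 0.2, 0.2, 0.4, 0.6, 0.8, 1.1, 1.4]))
```

View pics/s3.png

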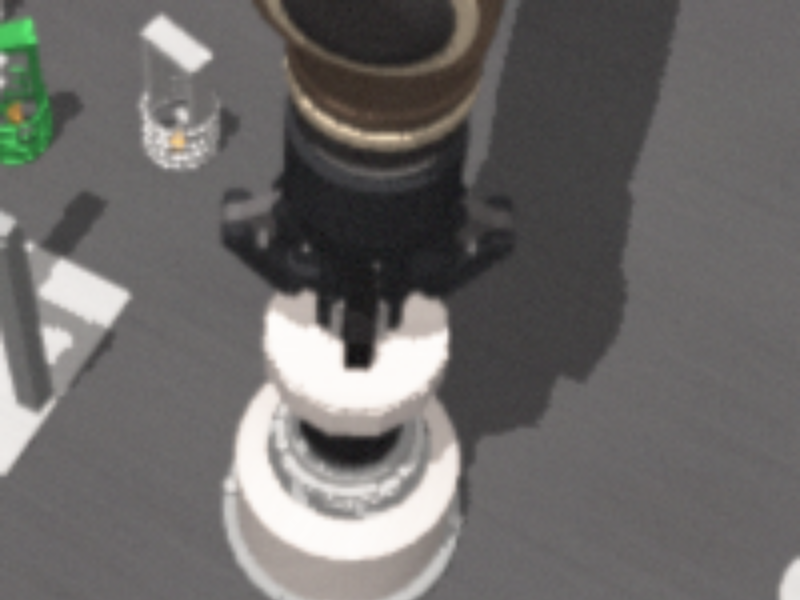

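```bash
python3 - <<'E'
from meas import *
from scipy.optimize import least_squares
S=np.load('scene.npz')['P'];T=np.load('top.npz')['P']
p,P,W,K=cam('scene')
def fit(q,r,c0):
    h=q[:,:2]*1000
    s=least_squares(lambda c:np.hypot(h[:,0]-c[0],h[:,1]-c[1])-c[2],[*c0,r],loss='soft_l1',f_scale=.7)
    s2=least_squares(lambda c:np.hypot(h[:,0]-c[0],h[:,1]-c[1])-r,c0,loss='soft_l1',f_scale=.7)
    return len(q),s.x.round(1),s2.x.round(1),np.median(abs(s2.fun)).round(2)
for n,D in(('s',S),('t',T),('now',P)):
    q=near(D,(.605,.158),.09,.02,.085);q=q[np.hypot(q[:,0]-.605,q[:,1]-.158)>.05];print(n,'body',fit(q,60,(605,158)))
    q=near(D,(.605,.158),.09,.1,.118);q=q[np.hypot(q[:,0]-.605,q[:,1]-.158)>.03];print(n,'neckside',fit(q,35,(605,158)))
    q=near(D,(.605,.158),.05,.119,.128)
    if len(q): print(n,'rim mid',rect(q),cv2.minEnclosingCircle((q[:,:2]*1000).astype(np.float32)),fit(q,32,(605,158)))
    q=near(D,(.388,.309),.06,.005,.022);print(n,'capside0',fit(q,44,(388,308))) if len(q) else 0
q=near(P,(.605,.158),.06,.19,.212);print('cap held side',fit(q,44,(605,159)))
for z in(.08,.085,.09,.095,.1,.105,.11,.115,.12,.125):
    q=near(S,(.605,.158),.09,z,z+.005);r=np.hypot(q[:,0]-.606,q[:,1]-.159);print(z,len(q),np.percentile(r,[1,50,99]).round(3) if len(q) else'')
E
```

```text
s body (817, array([608.5, 162.1,  58.7]), array([607.3, 161.6]), np.float64(0.57))
s neckside (352, array([608.3, 161.9,  36.4]), array([608.6, 162.2]), np.float64(1.75))
s rim mid (array([608.6, 162.1]), array([65.4, 66.4]), 63.7) ((608.6554565429688, 161.65603637695312), 34.437625885009766) (562, array([609.6, 162.7,  20.8]), array([625.4, 150.8]), np.float64(9.89))
s capside0 (141, array([388.1, 310. ,  43.5]), array([387.5, 309.9]), np.float64(0.75))
t body (562, array([607.3, 159.7,  58.5]), array([608.7, 160.3]), np.float64(0.6))
t neckside (296, array([607.6, 159.9,  36.5]), array([607.5, 159.9]), np.float64(1.78))
t rim mid (array([607.6, 159.8]), array([66.6, 67. ]), 21.4) ((608.322265625, 158.8269805908203), 35.070228576660156) (562, array([607.5, 160.2,  20.7]), array([592.5, 148.3]), np.float64(9.83))
t capside0 (79, array([388.3, 308.6,  44.2]), array([388.3, 308.4]), np.float64(0.49))
now body (767, array([608.6, 162.1,  58.8]), array([607.2, 161.5]), np.float64(0.51))
now neckside (244, array([608.3, 162.1,  36.5]), array([609.9, 162.9]), np.float64(1.54))
now rim mid (array([621. , 169.4]), array([37.8, 64.9]), 118.2) ((612.8413696289062, 165.0150146484375), 33.86125946044922) (246, array([598. , 157.6,  31.8]), array([597.8, 157.5]), np.float64(4.74))
now capside0 (2, array([386.2, 302.4,  28.9]), array([360.4, 295.9]), np.float64(0.0))
cap held side (217, array([605.6, 158.9,  44.3]), array([605.9, 159.1]), np.float64(0.51))
0.08 283 [0.052 0.058 0.063]
0.085 405 [0.046 0.054 0.062]
0.09 249 [0.043 0.048 0.056]
0.095 35 [0.031 0.045 0.051]
0.1 33 [0.032 0.04  0.042]
0.105 86 [0.03  0.037 0.043]
0.11 174 [0.03  0.037 0.042]
0.115 129 [0.012 0.035 0.043]
0.12 485 [0.003 0.021 0.037]
0.125 42 [0.003 0.018 0.03 ]
```

The zoom shows the held cap above the neck at (355,340). By circle fits in the same camera, the pot axis is about (+2.4,+2.5) mm from the cap. I'll correct for that and lower.

```bash
python3 -m inch '[[[0.04,0.042,0],0],[[0,0,-0.5],0],[[0,0,-0.5],0],[[0,0,0],0],[[0,0,0],0]]' && python3 -m inch '[[[0,0,-0.06],0],[[0,0,-0.06],0],[[0,0,-0.06],0],[[0,0,0],0]]' && python3 -m inch '[[[0,0,-0.04],0],[[0,0,-0.04],0],[[0,0,0],0]]'
```

```text
time_s: 11.48
position: [0.6083, 0.1618, 0.1641]
orientation: [[-0.867, -0.498, 0.001], [-0.498, 0.867, 0.0], [-0.001, -0.0, -1.0]]
contact_force: [0.3, 0.3, -1.8]
width: 0.013
grip_force: 49.0
time_s: 11.98
position: [0.6077, 0.1616, 0.1517]
orientation: [[-0.867, -0.498, -0.001], [-0.498, 0.867, -0.0], [0.001, 0.0, -1.0]]
contact_force: [0.1, -0.4, -1.5]
width: 0.0134
grip_force: 49.0
time_s: 12.35
position: [0.6077, 0.1616, 0.147]
orientation: [[-0.867, -0.499, -0.0], [-0.499, 0.867, -0.0], [0.0, 0.0, -1.0]]
contact_force: [-0.3, -0.1, -1.9]
width: 0.013
grip_force: 49.0
```

```bash
python3 -m inch '[[[0,0,-0.025],0],[[0,0,-0.025],0],[[0,0,0],0]]' && python3 -m inch '[[[0,0,-0.025],0],[[0,0,0],0]]'
```

```text
time_s: 12.72
position: [0.6081, 0.1617, 0.1451]
orientation: [[-0.867, -0.498, 0.001], [-0.498, 0.867, 0.0], [-0.001, -0.0, -1.0]]
contact_force: [-0.4, -1.0, 3.7]
width: 0.0132
grip_force: 49.9
time_s: 12.98
position: [0.6083, 0.1616, 0.1445]
orientation: [[-0.867, -0.499, 0.002], [-0.499, 0.867, 0.0], [-0.002, -0.001, -1.0]]
contact_force: [-2.0, -2.0, 8.1]
width: 0.0127
grip_force: 50.7
```

```bash
python3 -m inch '[[[0,0,0.03],0],[[0,0,0],0],[[0,0,0.06],0],[[0,0,0],0],[[0,0,0],0]]' 0.79 20
python3 - <<'E'
from meas import *
p,P,W,K=cam('scene')
q=near(P,(.608,.161),.05,.12,.16);print(len(q),np.percentile(q[:,2],[5,25,50,75,95]).round(4))
save('s4.png',cv2.resize(p[260:360,280:420],(800,571)))
E
```

```text
time_s: 13.6
position: [0.6079, 0.1617, 0.1481]
orientation: [[-0.867, -0.499, -0.0], [-0.499, 0.867, 0.0], [0.0, 0.0, -1.0]]
contact_force: [-0.6, 0.5, -0.6]
width: 0.0181
grip_force: 0.1
951 [0.1261 0.1347 0.1363 0.1376 0.1471]
```

View pics/s4.png

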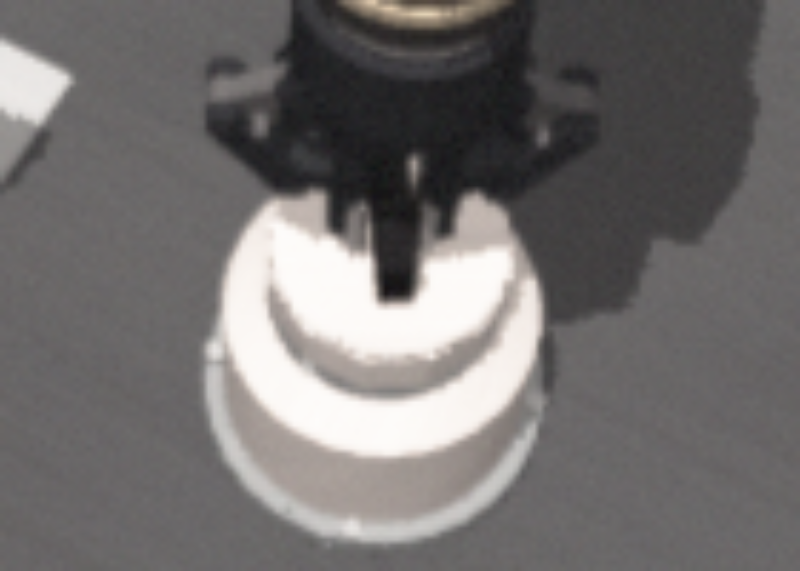

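The zoom shows the cap on the neck at (395,290), apparently level, with the bar loose between the fingers. I'll fit a plane to its top.

```bash
cat > cl.py <<'E'
from meas import *
o=robot.get_obs();print('yaw',round(np.degrees(np.arctan2(o['orientation'][1][0],o['orientation'][0][0]))%360,1),'j6',round(o['joint_pos'][5],1),'T',np.round(o['wrist_torque'],2),np.round(o['position'],4))
p,P,W,K=cam('scene')
q=near(P,(.608,.161),.042,.115,.15)
m=np.median(q[:,2]);g=abs(q[:,2]-m)<.006
for _ in range(4):
    A=np.c_[q[:,:2]-[.608,.161],np.ones(len(q))];x=np.linalg.lstsq(A[g],q[g,2],rcond=None)[0];g=abs(A@x-q[:,2])<.0025
print(g.sum(),'top z',x[2].round(4),'origin rel mouth mm',((x[2]-.0275-.123)*1000).round(1),'tilt deg',np.degrees(np.hypot(*x[:2])).round(1))
q=near(P,(.608,.161),.06,m-.02,m-.006)
from scipy.optimize import least_squares
h=q[:,:2]*1000;print('side centre',least_squares(lambda c:np.hypot(h[:,0]-c[0],h[:,1]-c[1])-44,[608,161],loss='soft_l1').x.round(1))
E
python3 cl.py
```

```text
yaw 209.9 j6 -15.0 T [ 0.02  0.   -0.  ] [0.6079 0.1617 0.1481]
583 top z 0.1367 origin rel mouth mm -13.8 tilt deg 0.6
side centre [608.  162.9]
```

```bash
python3 -m inch '[[[0,0,0],0.8],[[0,0,0],0.8],[[0,0,0],0.8],[[0,0,0],0.8],[[0,0,0],0.8],[[0,0,0],0.8],[[0,0,0],0]]' && python3 cl.py
```

```text
time_s: 14.58
position: [0.6079, 0.1617, 0.1483]
orientation: [[-0.655, -0.755, 0.0], [-0.755, 0.655, 0.0], [-0.0, -0.0, -1.0]]
contact_force: [0.2, -0.2, 1.9]
width: 0.0176
grip_force: 1.3
yaw 229.1 j6 -34.2 T [ 0.05  0.07 -0.05] [0.6079 0.1617 0.1483]
554 top z 0.1367 origin rel mouth mm -13.8 tilt deg 0.1
side centre [608.1 161.6]
```

```bash
python3 -m inch '[[[0,0,0],0.8],[[0,0,0],0.8],[[0,0,0],0.8],[[0,0,0],0.8],[[0,0,0],0]]' && python3 cl.py
```

```text
time_s: 15.25
position: [0.608, 0.1617, 0.1488]
orientation: [[-0.472, -0.881, 0.001], [-0.881, 0.472, 0.0], [-0.001, -0.001, -1.0]]
contact_force: [-1.1, -0.7, 3.6]
width: 0.0177
grip_force: 2.8
yaw 241.8 j6 -46.9 T [ 0.01  0.22 -0.09] [0.608  0.1617 0.1488]
538 top z 0.1372 origin rel mouth mm -13.3 tilt deg 0.6
side centre [608.  161.3]
```

```bash
python3 -m inch '[[[0,0,0.004],0.9],[[0,0,0.004],0.9],[[0,0,0.004],0.9],[[0,0,0.004],0.9],[[0,0,0.004],0.9],[[0,0,0.004],0.9],[[0,0,0.004],0.9],[[0,0,0],0]]' && python3 cl.py
```

```text
time_s: 16.3
position: [0.608, 0.1617, 0.1502]
orientation: [[-0.052, -0.999, 0.001], [-0.999, 0.052, 0.0], [-0.0, -0.001, -1.0]]
contact_force: [-1.1, 0.3, 4.7]
width: 0.0176
grip_force: 3.0
yaw 267.0 j6 -72.1 T [ 0.01  0.14 -0.05] [0.608  0.1617 0.1502]
517 top z 0.139 origin rel mouth mm -11.5 tilt deg 0.8
side centre [608.2 161.4]
```

```bash
python3 -m inch '[[[0,0,0.004],0.9],[[0,0,0.004],0.9],[[0,0,0.004],0.9],[[0,0,0.004],0.9],[[0,0,0.004],0.9],[[0,0,0.004],0.9],[[0,0,0],0]]' && python3 cl.py
```

```text
time_s: 17.23
position: [0.6081, 0.1617, 0.1514]
orientation: [[0.319, -0.948, 0.001], [-0.948, -0.319, 0.0], [0.0, -0.001, -1.0]]
contact_force: [0.5, 0.4, 3.0]
width: 0.0181
grip_force: 2.1
yaw 288.6 j6 -93.7 T [ 0.02 -0.06 -0.08] [0.6081 0.1617 0.1514]
611 top z 0.1403 origin rel mouth mm -10.2 tilt deg 0.2
side centre [608.2 161.5]
```

```bash
python3 -m inch '[[[0,0,0.004],0.9],[[0,0,0.004],0.9],[[0,0,0.004],0.9],[[0,0,0.004],0.9],[[0,0,0.004],0.9],[[0,0,0],0]]' && python3 cl.py
```

```text
time_s: 18.02
position: [0.6079, 0.1617, 0.1524]
orientation: [[0.596, -0.803, -0.0], [-0.803, -0.596, 0.0], [-0.0, -0.0, -1.0]]
contact_force: [-0.3, -0.9, 3.5]
width: 0.0179
grip_force: 1.8
yaw 306.6 j6 -111.7 T [ 0.01 -0.03 -0.03] [0.6079 0.1617 0.1524]
602 top z 0.1413 origin rel mouth mm -9.2 tilt deg 0.6
side centre [608.2 161.4]
```

```bash
python3 -m inch '[[[0,0,0.004],0.8],[[0,0,0.004],0.8],[[0,0,0.004],0.8],[[0,0,0.004],0.8],[[0,0,0],0]]' && python3 cl.py
```

```text
time_s: 18.7
position: [0.6075, 0.1615, 0.1527]
orientation: [[0.759, -0.651, -0.001], [-0.651, -0.759, -0.0], [-0.001, 0.001, -1.0]]
contact_force: [0.6, 0.5, -0.4]
width: 0.0183
grip_force: 0.8
yaw 319.4 j6 -124.5 T [ 0.    0.01 -0.05] [0.6075 0.1615 0.1527]
559 top z 0.1351 origin rel mouth mm -15.4 tilt deg 0.1
side centre [607.2 162.1]
```

It dropped a step: −9.2 → −15.4 mm and level. Now turning forward.

```bash
python3 -m inch '[[[0,0,-0.06],0],[[0,0,-0.004],-0.9],[[0,0,-0.004],-0.9],[[0,0,-0.004],-0.9],[[0,0,-0.004],-0.9],[[0,0,-0.004],-0.9],[[0,0,-0.004],-0.9],[[0,0,-0.004],-0.9],[[0,0,-0.004],-0.9],[[0,0,-0.004],-0.9],[[0,0,-0.004],-0.9],[[0,0,0],0]]' && python3 cl.py
```

```text
time_s: 20.25
position: [0.6078, 0.1616, 0.1472]
orientation: [[0.234, -0.972, -0.0], [-0.972, -0.234, -0.0], [0.0, 0.0, -1.0]]
contact_force: [1.1, -0.1, 0.5]
width: 0.0182
grip_force: 0.3
yaw 283.5 j6 -88.6 T [-0.13  0.04 -0.02] [0.6078 0.1616 0.1472]
579 top z 0.1341 origin rel mouth mm -16.4 tilt deg 0.3
side centre [607.7 162.5]
```

```bash
python3 -m inch '[[[0,0,-0.004],-0.9],[[0,0,-0.004],-0.9],[[0,0,-0.004],-0.9],[[0,0,-0.004],-0.9],[[0,0,-0.004],-0.9],[[0,0,-0.004],-0.9],[[0,0,-0.004],-0.9],[[0,0,-0.004],-0.9],[[0,0,-0.004],-0.9],[[0,0,-0.004],-0.9],[[0,0,0],0]]' && python3 cl.py
```

```text
time_s: 21.68
position: [0.6075, 0.1615, 0.145]
orientation: [[-0.382, -0.924, -0.001], [-0.924, 0.382, -0.0], [0.0, 0.001, -1.0]]
contact_force: [-1.6, -1.1, 1.4]
width: 0.0179
grip_force: 0.9
yaw 247.6 j6 -52.7 T [-0.11  0.34  0.06] [0.6075 0.1615 0.145 ]
519 top z 0.132 origin rel mouth mm -18.5 tilt deg 0.2
side centre [607.9 162.3]
```

```bash
python3 -m inch '[[[0,0,-0.004],-0.9],[[0,0,-0.004],-0.9],[[0,0,-0.004],-0.9],[[0,0,-0.004],-0.9],[[0,0,-0.004],-0.9],[[0,0,-0.004],-0.9],[[0,0,-0.004],-0.9],[[0,0,-0.004],-0.9],[[0,0,-0.004],-0.9],[[0,0,-0.004],-0.9],[[0,0,-0.004],-0.9],[[0,0,0],0]]' && python3 cl.py
```

```text
time_s: 23.22
position: [0.6077, 0.1617, 0.1425]
orientation: [[-0.883, -0.469, -0.0], [-0.469, 0.883, 0.0], [0.0, 0.0, -1.0]]
contact_force: [-0.7, -0.2, 1.1]
width: 0.0179
grip_force: 0.7
yaw 208.0 j6 -13.1 T [0.06 0.24 0.03] [0.6077 0.1617 0.1425]
585 top z 0.1297 origin rel mouth mm -20.8 tilt deg 0.2
side centre [608.2 162. ]
```

```bash
python3 -m inch '[[[0,0,-0.004],-0.9],[[0,0,-0.004],-0.9],[[0,0,-0.004],-0.9],[[0,0,-0.004],-0.9],[[0,0,-0.004],-0.9],[[0,0,-0.004],-0.9],[[0,0,-0.004],-0.9],[[0,0,-0.004],-0.9],[[0,0,-0.004],-0.9],[[0,0,0],0]]' && python3 cl.py
```

```text
time_s: 24.52
position: [0.608, 0.1616, 0.1402]
orientation: [[-0.997, 0.077, 0.0], [0.077, 0.997, 0.0], [-0.0, 0.0, -1.0]]
contact_force: [-1.0, -0.1, 1.8]
width: 0.0179
grip_force: 0.7
yaw 175.6 j6 19.3 T [-0.04  0.15  0.03] [0.608  0.1616 0.1402]
534 top z 0.1278 origin rel mouth mm -22.7 tilt deg 0.1
side centre [608.5 161.4]
```

```bash
python3 -m inch '[[[0,0,-0.004],-0.7],[[0,0,-0.004],-0.7],[[0,0,-0.004],-0.7],[[0,0,-0.004],-0.7],[[0,0,-0.004],-0.7],[[0,0,0],0]]' && python3 cl.py
```

```text
time_s: 25.32
position: [0.6079, 0.1616, 0.1393]
orientation: [[-0.949, 0.316, 0.0], [0.316, 0.949, -0.0], [-0.0, -0.0, -1.0]]
contact_force: [-2.1, -1.3, 2.8]
width: 0.0181
grip_force: 3.1
yaw 161.6 j6 33.3 T [-0.16  0.37  0.12] [0.6079 0.1616 0.1393]
512 top z 0.127 origin rel mouth mm -23.5 tilt deg 0.9
side centre [608.2 161.3]
```

```bash
python3 -m inch '[[[0,0,0],-0.5],[[0,0,0],-0.5],[[0,0,0],-0.5],[[0,0,0],0]]' && python3 cl.py
```

```text
time_s: 25.88
position: [0.6078, 0.1616, 0.139]
orientation: [[-0.91, 0.415, -0.0], [0.415, 0.91, -0.0], [0.0, -0.0, -1.0]]
contact_force: [-2.5, -1.1, 3.3]
width: 0.0181
grip_force: 3.1
yaw 155.5 j6 39.4 T [-0.24  0.39  0.09] [0.6078 0.1616 0.139 ]
497 top z 0.1267 origin rel mouth mm -23.8 tilt deg 0.5
side centre [608.1 161.2]
```

```bash
python3 -m inch '[[[0,0,0],-0.6],[[0,0,0],-0.6],[[0,0,0],-0.6],[[0,0,0],0]]' && python3 cl.py
```

```text
time_s: 26.42
position: [0.6079, 0.1617, 0.1387]
orientation: [[-0.851, 0.525, -0.0], [0.525, 0.851, 0.0], [0.0, -0.0, -1.0]]
contact_force: [-0.6, 0.3, 0.7]
width: 0.0176
grip_force: 0.9
yaw 148.3 j6 46.6 T [-0.06  0.16 -0.  ] [0.6079 0.1617 0.1387]
495 top z 0.1262 origin rel mouth mm -24.3 tilt deg 0.7
side centre [608.3 161.4]
```

```bash
python3 -m inch '[[[0,0,0],-0.6],[[0,0,0],-0.6],[[0,0,0],-0.6],[[0,0,0],0]]' && python3 cl.py
```

```text
time_s: 26.98
position: [0.608, 0.1617, 0.1387]
orientation: [[-0.779, 0.627, -0.0], [0.627, 0.779, 0.0], [0.0, 0.0, -1.0]]
contact_force: [-0.2, -0.1, -1.6]
width: 0.0178
grip_force: 0.3
yaw 141.2 j6 53.7 T [ 0.01  0.   -0.06] [0.608  0.1617 0.1387]
503 top z 0.1262 origin rel mouth mm -24.3 tilt deg 0.2
side centre [608.6 161.2]
```

```bash
python3 -m inch '[[[0,0,0],-0.6],[[0,0,0],-0.6],[[0,0,0],-0.6],[[0,0,0],-0.6],[[0,0,0],0]]' && python3 cl.py
```

```text
time_s: 27.65
position: [0.6077, 0.1617, 0.1388]
orientation: [[-0.664, 0.748, -0.001], [0.748, 0.664, 0.0], [0.0, -0.0, -1.0]]
contact_force: [-1.0, -0.8, -0.2]
width: 0.0175
grip_force: 1.0
yaw 131.6 j6 63.3 T [ 0.1   0.17 -0.05] [0.6077 0.1617 0.1388]
576 top z 0.1262 origin rel mouth mm -24.3 tilt deg 0.5
side centre [608.2 161.3]
```

The cap is home: −24.3 mm, no further change, level and centred. Releasing, going up and over to basket 1, then re-measuring.

```bash
python3 -m inch '[[[0,0,0],0],[[0,0,0],0],[[0,0,0],0],[[0,0,0.3],0],[[0,0,0.8],0],[[0,0,0.8],0],[[0,0,0.8],0],[[0,0,0],0]]' 0 && python3 -m inch '[[[-0.234,-0.138,0],0.92],[[-0.234,-0.138,0],0.92],[[-0.234,-0.138,0],0.92],[[-0.234,-0.138,0],0.92],[[-0.234,-0.138,0],0.92],[[-0.234,-0.138,0],0.92],[[-0.234,-0.138,0],0.92],[[-0.234,-0.138,0],0.92],[[-0.234,-0.138,0],0.92],[[-0.234,-0.138,0],0.92],[[0,0,0],0],[[0,0,0],0]]'
cat > bl.py <<'E'
from meas import *
import sys
o=robot.get_obs();pos=np.array(o['position']);print('yaw',round(np.degrees(np.arctan2(o['orientation'][1][0],o['orientation'][0][0]))%360,1),'j6',round(o['joint_pos'][5],1),pos.round(4),'w',round(o['width'],4))
B=dict(b1=(.4675,.0785),b2=(.436,-.0585),b3=(.4255,-.238))
for n in('top','scene','wrist'):
    p,P,W,K=cam(n);save(f"l_{n}_{sys.argv[1]}.png",p)
    col=p.astype(int); gray=(col.max(-1)-col.min(-1)<60)
    for k in sys.argv[2:]:
        P2=P.copy();P2[~gray]=np.nan
        q=near(P2,B[k],.06,.094,.112);
        if len(q)>10: print(n,k,len(q),q.mean(0).round(4),*rect(q))
    if n!='wrist':
        q=near(P,(.608,.161),.04,.115,.14);print('  cap top z',np.median(q[:,2]).round(4),len(q))
E
python3 bl.py a b1 b2 b3
```

```text
time_s: 28.7
position: [0.6092, 0.162, 0.3057]
orientation: [[-0.663, 0.749, 0.008], [0.749, 0.663, 0.002], [-0.004, 0.007, -1.0]]
contact_force: [0.3, -0.2, -0.5]
width: 0.085
grip_force: 0.0
time_s: 30.2
position: [0.4678, 0.079, 0.3006]
orientation: [[-0.979, 0.204, -0.0], [0.204, 0.979, 0.0], [0.0, 0.0, -1.0]]
contact_force: [-0.1, 0.2, 0.4]
width: 0.0857
grip_force: 0.0
yaw 168.2 j6 21.3 [0.4678 0.079  0.3006] w 0.0857
top b2 189 [ 0.4358 -0.0591  0.1024] [436.1 -59.2] [18.2 43.5] 77.5
top b3 195 [ 0.4246 -0.2387  0.1023] [ 424.7 -239.3] [18.3 44.7] 125.1
  cap top z nan 0
scene b1 164 [0.4688 0.0804 0.1013] [468.1  79.8] [20.1 45.2] 80.1
scene b2 139 [ 0.4375 -0.0569  0.1018] [436.  -57.7] [20.3 46.4] 78.0
scene b3 127 [ 0.4265 -0.2362  0.1018] [ 425.3 -237.5] [22.7 43.1] 127.5
  cap top z 0.1263 829
wrist b1 1207 [0.468  0.0805 0.1026] [468.3  80.2] [18.2 43.9] 78.0
wrist b2 1311 [ 0.4368 -0.0559  0.1023] [437.1 -57. ] [18.4 44.9] 77.5
  return _methods._mean(a, axis=axis, dtype=dtype,
  ret = ret.dtype.type(ret / rcount)
```

```bash
python3 -m inch '[[[0.003,0.017,-0.8],0],[[0,0,-0.8],0],[[0,0,-0.8],0],[[0,0,-0.8],0],[[0,0,-0.4],0],[[0,0,-0.28],0],[[0,0,0],0],[[0,0,0],0]]' && python3 -m inch '[[[0,0,0],0],[[0,0,0],0],[[0,0,0],0],[[0,0,0],0],[[0,0,0],0],[[0,0,0],0],[[0,0,0],0]]' 1 40 && python3 -m inch '[[[0,0,0.1],0],[[0,0,0.4],0],[[0,0,0.8],0],[[0,0,0.8],0],[[0,0,0.4],0],[[0,0,0],0],[[0,0,0],0]]'
```

```text
time_s: 31.35
position: [0.4682, 0.0801, 0.0689]
orientation: [[-0.979, 0.203, 0.001], [0.203, 0.979, 0.0], [-0.001, 0.0, -1.0]]
contact_force: [-0.0, 0.5, 0.0]
width: 0.0854
grip_force: 0.0
time_s: 32.22
position: [0.4681, 0.0798, 0.0689]
orientation: [[-0.979, 0.203, 0.001], [0.203, 0.979, -0.0], [-0.001, 0.0, -1.0]]
contact_force: [-0.6, -0.9, 5.6]
width: 0.0435
grip_force: 41.1
time_s: 33.1
position: [0.4671, 0.0798, 0.2168]
orientation: [[-0.979, 0.203, -0.002], [0.203, 0.979, -0.0], [0.002, -0.001, -1.0]]
contact_force: [-0.0, 0.1, -2.3]
width: 0.0435
grip_force: 41.2
```

```bash
python3 -m inch '[[[0.133,-0.469,0],0.57],[[0.133,-0.469,0],0.57],[[0.133,-0.469,0],0.57],[[0.133,-0.469,0],0.57],[[0.133,-0.469,0],0.57],[[0.133,-0.469,0],0.57],[[0,0,-0.255],0],[[0,0,0],0],[[0,0,0],0]]'
cat > rk.py <<'E'
from meas import *
for n in('scene','top'):
    p,P,W,K=cam(n);save('r_'+n+'.png',p)
    for h,y in((1,-.089),(2,-.199),(3,-.309)):
        q=P.reshape(-1,3);q=q[(abs(q[:,1]-y)<.025)&(q[:,0]>.572)&(q[:,0]<.628)&(q[:,2]>.19)&(q[:,2]<.21)]
        t=P.reshape(-1,3);t=t[(abs(t[:,1]-y)<.02)&(t[:,0]>.54)&(t[:,0]<.575)&(t[:,2]>.207)&(t[:,2]<.222)]
        if len(q)>20: print(n,'hook',h,len(q),'y mid',((np.percentile(q[:,1],2)+np.percentile(q[:,1],98))/2).round(4),'z',np.median(q[:,2]).round(4),'tip',t.mean(0).round(4) if len(t) else None)
    q=P.reshape(-1,3);q=q[(q[:,2]>.22)&(q[:,2]<.26)&(abs(q[:,0]-.515)<.03)&(abs(q[:,1]+.089)<.05)]
    if len(q): print('held',len(q),q.mean(0).round(4))
E
python3 rk.py
```

```text
time_s: 34.22
position: [0.5149, -0.0881, 0.2024]
orientation: [[-0.999, -0.035, -0.001], [-0.035, 0.999, 0.0], [0.001, 0.001, -1.0]]
contact_force: [0.3, 0.5, -0.9]
width: 0.0433
grip_force: 41.3
scene hook 1 236 y mid -0.0873 z 0.1993 tip [ 0.5639 -0.0882  0.2123]
scene hook 2 227 y mid -0.1972 z 0.1992 tip [ 0.5672 -0.1974  0.2121]
scene hook 3 220 y mid -0.3074 z 0.1992 tip [ 0.5704 -0.308   0.2118]
held 386 [ 0.5204 -0.0878  0.2413]
top hook 3 293 y mid -0.3091 z 0.1994 tip [ 0.569  -0.3095  0.2127]
held 51 [ 0.5092 -0.0531  0.2547]
```

View pics/r_scene.png

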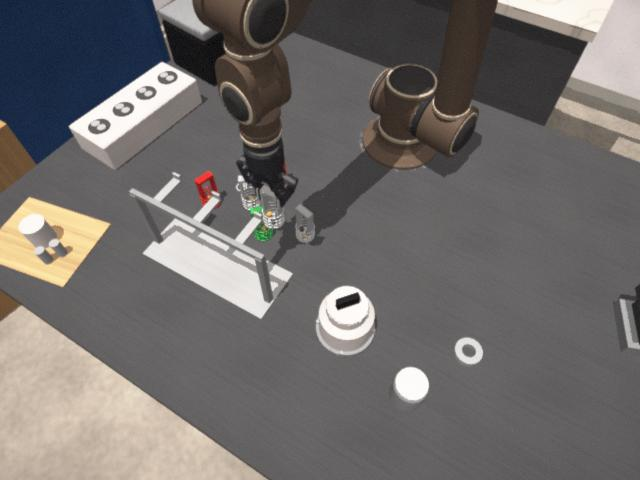

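Scene view: the basket is held in front of hook 1 at (270,205) and the cap is on the pot at (347,302). Lateral alignment is within 1 mm, so I'll insert and lower.

```bash
python3 -m inch '[[[0.283,0.008,0],0],[[0.283,0,0],0],[[0.283,0,0],0],[[0.283,0,0],0],[[0.283,0,0],0],[[0,0,0],0],[[0,0,0],0]]' && python3 -m inch '[[[0,0,-0.15],0],[[0,0,-0.15],0],[[0,0,-0.12],0],[[0,0,0],0],[[0,0,0],0]]' && python3 -m inch '[[[0,0,-0.03],0],[[0,0,-0.03],0],[[0,0,0],0]]'
```

```text
time_s: 35.2
position: [0.6005, -0.0883, 0.2028]
orientation: [[-0.999, -0.035, -0.0], [-0.035, 0.999, 0.0], [0.0, 0.0, -1.0]]
contact_force: [-1.0, -0.8, -0.7]
width: 0.0436
grip_force: 41.4
time_s: 35.83
position: [0.6005, -0.0885, 0.1779]
orientation: [[-0.999, -0.035, 0.0], [-0.035, 0.999, -0.0], [-0.0, -0.0, -1.0]]
contact_force: [-0.3, 0.3, -1.0]
width: 0.0434
grip_force: 41.4
time_s: 36.2
position: [0.6004, -0.0885, 0.1741]
orientation: [[-0.999, -0.035, -0.0], [-0.035, 0.999, -0.0], [0.0, -0.0, -1.0]]
contact_force: [0.7, -0.6, -0.1]
width: 0.0432
grip_force: 41.5
```

```bash
python3 -m inch '[[[0,0,-0.02],0],[[0,0,0],0]]' && python3 -m inch '[[[0,0,0],0],[[0,0,0],0],[[0,0,0],0],[[0,0,0],0],[[0,0,0.3],0],[[0,0,0.7],0],[[0,0,0.7],0],[[0,0,0.4],0]]' 0 && python3 -m inch '[[[-0.455,0.086,0],-0.6],[[-0.455,0.086,0],-0.6],[[-0.455,0.086,0],-0.6],[[-0.455,0.086,0],-0.6],[[-0.455,0.086,0],-0.6],[[-0.455,0.086,0],-0.6],[[0,0,0],0],[[0,0,0],0]]' && python3 bl.py b b2 b3
cat > hk.py <<'E'
from meas import *
for n in('scene','top'):
    p,P,W,K=cam(n)
    for h,c in((1,(.602,-.088)),(2,(.605,-.197)),(3,(.6085,-.308))):
        q=near(P,c,.035,.204,.214); q=q[q[:,0]>.575]
        if len(q)>10: print(n,'hung',h,len(q),q.mean(0).round(4),*rect(q))
E
python3 hk.py
```

```text
time_s: 36.45
position: [0.6005, -0.0885, 0.1739]
orientation: [[-0.999, -0.035, 0.001], [-0.035, 0.999, -0.0], [-0.001, -0.0, -1.0]]
contact_force: [-3.4, -0.3, 5.8]
width: 0.0435
grip_force: 42.0
time_s: 37.45
position: [0.6008, -0.0886, 0.3015]
orientation: [[-0.999, -0.035, 0.003], [-0.035, 0.999, -0.0], [-0.003, -0.0, -1.0]]
contact_force: [1.1, -0.0, 0.7]
width: 0.0851
grip_force: 0.0
time_s: 38.45
position: [0.4371, -0.0576, 0.2991]
orientation: [[-0.977, 0.215, 0.001], [0.215, 0.977, -0.0], [-0.001, 0.0, -1.0]]
contact_force: [-0.3, -0.9, 0.4]
width: 0.0857
grip_force: 0.0
yaw 167.6 j6 4.9 [ 0.4371 -0.0576  0.2991] w 0.0857
  cap top z 0.1263 868
scene b2 141 [ 0.4376 -0.0568  0.1018] [436.1 -58.8] [20.3 46.9] 79.6
scene b3 125 [ 0.4262 -0.2363  0.1017] [ 425.6 -237.5] [19.9 43.5] 126.9
  cap top z 0.1263 827
wrist b2 1280 [ 0.4365 -0.0572  0.1025] [437.  -57.3] [18.5 43.9] 77.2
wrist b3 1276 [ 0.425  -0.2351  0.1022] [ 425.5 -237. ] [18.7 44.8] 125.2
scene hung 1 163 [ 0.6007 -0.0878  0.2076] [599.9 -87.4] [19.5 43.9] 93.6
```

Basket 1 hangs on hook 1 with its crossbar top at 0.2076. Now basket 2.

```bash
python3 -m inch '[[[-0.01,0,-0.8],0],[[0,0,-0.8],0],[[0,0,-0.8],0],[[0,0,-0.8],0],[[0,0,-0.4],0],[[0,0,-0.24],0],[[0,0,0],0],[[0,0,0],0]]' && python3 -m inch '[[[0,0,0],0],[[0,0,0],0],[[0,0,0],0],[[0,0,0],0],[[0,0,0],0],[[0,0,0],0],[[0,0,0],0]]' 1 40 && python3 -m inch '[[[0,0,0.1],0],[[0,0,0.4],0],[[0,0,0.8],0],[[0,0,0.8],0],[[0,0,0.4],0],[[0,0,0],0],[[0,0,0],0]]'
```

```text
time_s: 39.7
position: [0.4369, -0.0577, 0.0696]
orientation: [[-0.977, 0.215, 0.002], [0.215, 0.977, -0.0], [-0.002, 0.0, -1.0]]
contact_force: [0.8, 0.6, 0.8]
width: 0.0855
grip_force: 0.0
time_s: 40.58
position: [0.4365, -0.0577, 0.0692]
orientation: [[-0.977, 0.215, 0.001], [0.215, 0.977, -0.0], [-0.001, -0.0, -1.0]]
contact_force: [-1.3, -0.8, 5.7]
width: 0.0435
grip_force: 41.2
time_s: 41.45
position: [0.4354, -0.0574, 0.2172]
orientation: [[-0.977, 0.215, -0.002], [0.215, 0.977, 0.0], [0.002, -0.0, -1.0]]
contact_force: [-0.0, 0.5, -1.5]
width: 0.0434
grip_force: 41.1
```

```bash
python3 -m inch '[[[0.221,-0.389,0],0.59],[[0.221,-0.389,0],0.59],[[0.221,-0.389,0],0.59],[[0.221,-0.389,0],0.59],[[0.221,-0.389,0],0.59],[[0.221,-0.389,0],0.59],[[0,0,-0.245],0],[[0,0,0],0],[[0,0,0],0]]' && python3 -m inch '[[[0.293,0,0],0],[[0.293,0,0],0],[[0.293,0,0],0],[[0.293,0,0],0],[[0.293,0,0],0],[[0,0,0],0],[[0,0,0],0]]'
```

```text
time_s: 42.58
position: [0.5149, -0.1968, 0.2034]
orientation: [[-1.0, -0.031, -0.001], [-0.031, 1.0, 0.001], [0.001, 0.001, -1.0]]
contact_force: [-0.2, -0.1, -1.2]
width: 0.0434
grip_force: 41.2
time_s: 43.45
position: [0.6029, -0.1972, 0.2041]
orientation: [[-1.0, -0.031, -0.0], [-0.031, 1.0, -0.0], [0.0, -0.0, -1.0]]
contact_force: [-0.2, 0.8, -0.8]
width: 0.0434
grip_force: 41.2
```

```bash
python3 -m inch '[[[0,0,-0.15],0],[[0,0,-0.15],0],[[0,0,-0.12],0],[[0,0,-0.05],0],[[0,0,-0.03],0],[[0,0,0],0],[[0,0,0],0]]' && python3 -m inch '[[[0,0,0],0],[[0,0,0],0],[[0,0,0],0],[[0,0,0],0],[[0,0,0.3],0],[[0,0,0.7],0],[[0,0,0.7],0],[[0,0,0.4],0]]' 0 && python3 -m inch '[[[-0.328,-0.074,0],0.94],[[-0.328,-0.074,0],0.94],[[-0.328,-0.074,0],0.94],[[-0.328,-0.074,0],0.94],[[-0.328,-0.074,0],0.94],[[-0.328,-0.074,0],0.94],[[-0.328,-0.074,0],0.94],[[-0.328,-0.074,0],0.94],[[-0.328,-0.074,0],0.94],[[0,0,0],0],[[0,0,0],0]]' && python3 bl.py c b3 && python3 hk.py
```

```text
time_s: 44.32
position: [0.6036, -0.1976, 0.1743]
orientation: [[-1.0, -0.03, 0.0], [-0.03, 1.0, -0.0], [-0.0, -0.0, -1.0]]
contact_force: [-1.6, 0.2, 1.1]
width: 0.0433
grip_force: 41.4
time_s: 45.32
position: [0.6038, -0.1977, 0.3025]
orientation: [[-1.0, -0.03, 0.003], [-0.03, 1.0, -0.001], [-0.003, -0.001, -1.0]]
contact_force: [0.3, -0.9, -0.2]
width: 0.0857
grip_force: 0.0
time_s: 46.7
position: [0.4268, -0.2376, 0.3]
orientation: [[-0.814, -0.581, 0.001], [-0.581, 0.814, -0.0], [-0.0, -0.0, -1.0]]
contact_force: [0.7, -0.3, -0.2]
width: 0.0854
grip_force: 0.0
yaw 215.5 j6 -64.6 [ 0.4268 -0.2376  0.3   ] w 0.0854
top b3 114 [ 0.4232 -0.2326  0.102 ] [ 424.7 -238.5] [17.4 43.6] 125.5
  cap top z 0.1263 867
scene b3 127 [ 0.4263 -0.2361  0.1017] [ 425.9 -237.2] [23.1 43. ] 126.3
  cap top z 0.1263 825
wrist b3 1250 [ 0.4252 -0.2376  0.1025] [ 426.  -237.3] [18.4 44. ] 125.1
scene hung 1 165 [ 0.6005 -0.0875  0.2071] [600.2 -88.6] [19.3 46.2] 90.8
scene hung 2 152 [ 0.6039 -0.196   0.2075] [ 603.6 -196.9] [20.  46.3] 93.0
top hung 1 214 [ 0.6001 -0.0898  0.2074] [613.5 -89.7] [43.8 46.2] 0.6
top hung 2 211 [ 0.6032 -0.1988  0.2076] [ 606.4 -195. ] [42.4 49.6] 39.9
```

Both are hanging. Now basket 3.

```bash
python3 -m inch '[[[-0.013,0.005,-0.8],0],[[0,0,-0.8],0],[[0,0,-0.8],0],[[0,0,-0.8],0],[[0,0,-0.4],0],[[0,0,-0.26],0],[[0,0,0],0],[[0,0,0],0]]' && python3 -m inch '[[[0,0,0],0],[[0,0,0],0],[[0,0,0],0],[[0,0,0],0],[[0,0,0],0],[[0,0,0],0],[[0,0,0],0]]' 1 40 && python3 -m inch '[[[0,0,0.1],0],[[0,0,0.4],0],[[0,0,0.8],0],[[0,0,0.8],0],[[0,0,0.4],0],[[0,0,0],0],[[0,0,0],0]]'
```

```text
time_s: 47.95
position: [0.4264, -0.2376, 0.0694]
orientation: [[-0.813, -0.582, 0.002], [-0.582, 0.813, -0.001], [-0.001, -0.002, -1.0]]
contact_force: [-0.5, -0.0, 0.2]
width: 0.0853
grip_force: 0.0
time_s: 48.82
position: [0.4259, -0.2373, 0.069]
orientation: [[-0.813, -0.582, 0.001], [-0.582, 0.813, -0.0], [-0.001, -0.001, -1.0]]
contact_force: [-0.7, 0.9, 5.1]
width: 0.0438
grip_force: 40.7
time_s: 49.7
position: [0.4251, -0.237, 0.2169]
orientation: [[-0.813, -0.582, -0.002], [-0.582, 0.813, 0.001], [0.001, 0.002, -1.0]]
contact_force: [-0.9, -0.2, -1.3]
width: 0.0438
grip_force: 41.4
```

```bash
python3 -m inch '[[[0.167,-0.134,0],-0.936],[[0.167,-0.134,0],-0.936],[[0.167,-0.134,0],-0.936],[[0.167,-0.134,0],-0.936],[[0.167,-0.134,0],-0.936],[[0.167,-0.134,0],-0.936],[[0.167,-0.134,0],-0.936],[[0.167,-0.134,0],-0.936],[[0.167,-0.134,0],-0.936],[[0,0,-0.23],0],[[0,0,0],0],[[0,0,0],0]]' && python3 rk.py
```

```text
time_s: 51.2
position: [0.5151, -0.3091, 0.2039]
orientation: [[-0.999, -0.034, -0.001], [-0.034, 0.999, 0.001], [0.001, 0.001, -1.0]]
contact_force: [1.1, -0.5, -0.8]
width: 0.0434
grip_force: 41.2
scene hook 1 359 y mid -0.0873 z 0.2017 tip [ 0.5639 -0.0883  0.2117]
scene hook 2 336 y mid -0.1966 z 0.2018 tip [ 0.5675 -0.1969  0.2123]
scene hook 3 223 y mid -0.3077 z 0.1993 tip [ 0.5705 -0.3075  0.2125]
top hook 1 407 y mid -0.0891 z 0.2031 tip [ 0.5625 -0.0903  0.2128]
top hook 2 417 y mid -0.1983 z 0.2026 tip [ 0.5659 -0.2003  0.2124]
top hook 3 290 y mid -0.3091 z 0.1994 tip [ 0.5693 -0.3102  0.2128]
```

```bash
python3 -m inch '[[[0.303,0.012,0],0],[[0.303,0,0],0],[[0.303,0,0],0],[[0.303,0,0],0],[[0.303,0,0],0],[[0,0,0],0],[[0,0,0],0]]' && python3 -m inch '[[[0,0,-0.15],0],[[0,0,-0.15],0],[[0,0,-0.12],0],[[0,0,-0.05],0],[[0,0,-0.03],0],[[0,0,0],0],[[0,0,0],0]]'
```

```text
time_s: 52.18
position: [0.6062, -0.3088, 0.2047]
orientation: [[-0.999, -0.033, -0.0], [-0.033, 0.999, -0.0], [0.0, -0.0, -1.0]]
contact_force: [-0.2, 0.7, -1.8]
width: 0.0434
grip_force: 41.3
time_s: 53.05
position: [0.6068, -0.3089, 0.1748]
orientation: [[-0.999, -0.033, 0.0], [-0.033, 0.999, -0.0], [-0.0, -0.0, -1.0]]
contact_force: [-0.3, -0.2, -1.1]
width: 0.0432
grip_force: 41.3
```

```bash
python3 -m inch '[[[0,0,-0.025],0],[[0,0,0],0],[[0,0,0],0]]' && python3 -m inch '[[[0,0,0],0],[[0,0,0],0],[[0,0,0],0],[[0,0,0],0],[[0,0,0.3],0],[[0,0,0.7],0],[[0,0,0.7],0],[[0,0,0.6],0],[[-0.8,0,0],0],[[-0.8,0,0],0],[[-0.8,0,0],0],[[-0.8,0,0],0]]' 0 && python3 -m inch '[[[-0.6,0,0],0],[[0,0,0],0],[[0,0,0],0],[[0,0,0],0]]' && python3 hk.py && python3 cl.py && python3 bl.py d b1 b2 b3
```

```text
time_s: 53.42
position: [0.6069, -0.309, 0.1739]
orientation: [[-0.999, -0.033, 0.001], [-0.033, 0.999, -0.001], [-0.001, -0.001, -1.0]]
contact_force: [-0.7, 1.2, 4.9]
width: 0.0434
grip_force: 41.9
time_s: 54.92
position: [0.4131, -0.3087, 0.311]
orientation: [[-0.999, -0.033, 0.0], [-0.033, 0.999, -0.0], [-0.0, -0.0, -1.0]]
contact_force: [-0.4, 0.3, 0.2]
width: 0.0857
grip_force: 0.0
time_s: 55.42
position: [0.3795, -0.309, 0.3105]
orientation: [[-0.999, -0.034, -0.0], [-0.034, 0.999, 0.0], [0.0, 0.0, -1.0]]
contact_force: [-0.3, -0.2, -0.1]
width: 0.0853
grip_force: 0.0
scene hung 1 163 [ 0.6005 -0.0871  0.2073] [599.9 -87.7] [19.3 45.5] 91.0
scene hung 2 153 [ 0.6038 -0.1966  0.2074] [ 603.5 -197.3] [19.  45.3] 90.7
scene hung 3 143 [ 0.6059 -0.3077  0.2076] [ 606.2 -308. ] [19.9 46.2] 92.2
top hung 1 207 [ 0.5997 -0.0896  0.2076] [595.1 -89.8] [29.5 44. ] 89.8
top hung 2 207 [ 0.6033 -0.1987  0.2076] [ 609.1 -198.4] [30.6 44.6] 91.9
top hung 3 208 [ 0.6053 -0.3099  0.2077] [ 605.4 -310.1] [18.9 45. ] 92.2
yaw 181.9 j6 -41.1 T [-0.06 -0.05  0.02] [ 0.3795 -0.3089  0.3105]
786 top z 0.1262 origin rel mouth mm -24.3 tilt deg 0.3
side centre [608.1 161.3]
yaw 181.9 j6 -41.1 [ 0.3794 -0.3089  0.3105] w 0.0855
  cap top z 0.1265 865
  cap top z 0.1264 830
```

View pics/l_scene_d.png

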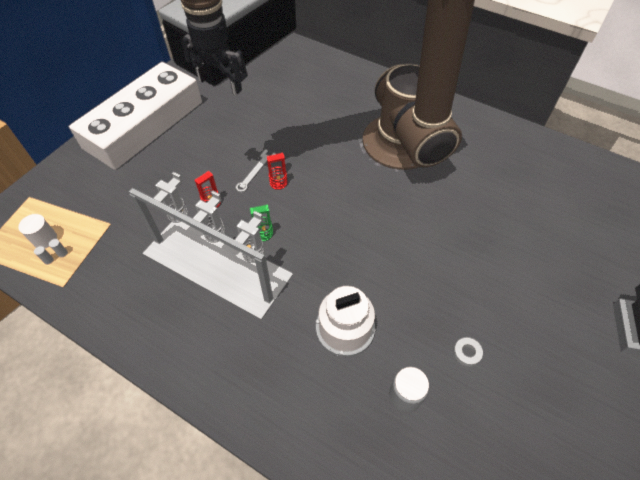

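The picture shows the three steel baskets on the hooks at (167,188), (208,210) and (248,232). The cap is home on the pot at (347,302), and the look-alikes and bystanders haven't moved. Handing in.

```bash
python3 -c "
from plant import robot
print(robot.hand_in())"
```

```text
the job is handed in; nothing more can be done
None
```

I handed the job in after about 55 s of robot time: all three baskets hang on their own hooks and the cap is screwed fully home and level; the hand-in gave no verdict.

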